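# Zero the scale and open the vinegar-essence bottle

### The job

The jar on the kitchen scale is to be filled with vinegar essence by weight: switch the scale on with its round power key, let that key come up, then zero it with the long tare key, never pressing the square unit key. Then open the essence bottle, which stands clamped in its stand: push its safety cap down, keep it pushed while twisting it anticlockwise (seen from above) until it is free, and lift it straight off. Finish while still holding the cap level in the gripper, right above the bottle and a good 6 cm higher than it sat, without shifting or tipping the jar, the crock, the funnel or the tin box.

Things in the scene. Friction and masses are not known exactly. Their poses are not given: they have to be found in the camera images.
- cap_center (a point): White round plastic push-and-turn safety cap on the bottle, an inverted cup 52 mm in outer diameter, 36 mm high, with a ribbed side and a thin straight rib across its top; loose, about 30 g. This point is on its axis half-way up, 18 mm below its top. z points up; x starts parallel to the x of bottle_mouth. How it opens: see cap_top.
- cap_top (a point): Centre of the cap's top. At the start the cap is locked: an inner spring (8 N at rest, 14 N at full push) holds it up and it neither turns nor lifts. Pushed down 4 to 7 mm (7 is the hard stop, 6 a good push) it twists anticlockwise seen from above. It is free between 45 and 135 degrees (75 is a good twist); the spring then raises it 6 mm and it lifts straight off.
- bottle_mouth (a point): Centre of the top of the bottle's neck, 195 mm above the shelf, hidden inside the cap at first. While the cap is locked, cap_center is 7 mm below this point on the same vertical axis and the cap's top 11 mm above it. z points up.
- bottle: Amber glass bottle clamped in a steel stand (foot 130 x 130 mm) fixed to the shelf: it cannot move. Body 76 mm in diameter, shoulder sloping from 122 mm up to the neck at 155 mm height. Origin at the centre of the stand's underside, z up.
- power_top (a point): Centre of the top of the round power key (28 mm in diameter), 35 mm above the shelf. One of three separate white, black-rimmed spring keys in a row along the front edge of the flat white kitchen scale; key centres 56 mm apart, their order along the row varies. z points up; the row runs along y.
- tare_top (a point): Centre of the top of the long rectangular tare key (44 mm along the row, 16 mm across), 35 mm above the shelf.
- unit_top (a point): Centre of the top of the small square unit key (14 x 14 mm), 35 mm above the shelf; not to be pressed.
- power (a joint): Travel of the power key in m: 0 up, 0.006 fully down; needs about 5 N at full travel and springs back when let go. It counts as pressed beyond 0.004.
- tare (a joint): Travel of the tare key, as for the power key.
- unit (a joint): Travel of the unit key, as for the power key.
- scale: Flat white kitchen scale, 220 x 190 mm, 24 mm high, fixed; origin at the centre of its underside. Its x points from the key row to its back: the key row is at x = -75 mm, the steel weighing plate (its top 30 mm above the shelf) around x = 35 mm.
- jar: Empty open glass jar standing loose on the weighing plate, 72 mm in diameter, 90 mm high; origin at the centre of its underside. At least 65 mm of free space between its side and the centre line of the keys. Leave it alone.
- crock: Green ceramic crock, 92 mm in diameter, 130 mm high, origin under its centre; leave it alone.
- funnel: Stainless steel funnel standing on its wide mouth, 96 mm in diameter, 110 mm high, origin under its centre; leave it alone.
- tin: Tin box with a hinged lid and small latch, 164 x 114 mm, 72 mm high, origin under its centre; leave it alone.
Not all that is in view belongs to the job. Of the things that look like the part that bears cap_center, the largest one is meant.

How it is judged:
On the way, in this order (a step that is already met when the one before it is completed fails the run):
1. the power key is pressed, alone (value of joint power above 0.004 m and value of joint each of tare, unit below 0.002 m), for 0.04 s.
2. the power key is up again and the tare key is pressed, alone (value of joint tare above 0.004 m and value of joint each of power, unit below 0.002 m), for 0.04 s.
3. the cap is pushed down by 3 mm or more, not yet turned (z of cap_center in the frame of bottle_mouth below -0.01 m and angle between the x axis of cap_center and the x axis of bottle_mouth, either way round below 0.3 rad and horizontal distance between cap_center and bottle_mouth below 0.03 m), for 0.1 s.
4. the cap, still on the neck, is twisted past 42 degrees (angle between the x axis of cap_center and the x axis of bottle_mouth, either way round above 0.73 rad and z of cap_center in the frame of bottle_mouth below 0.004 m and horizontal distance between cap_center and bottle_mouth below 0.03 m), for 0.05 s.
At the end, for the whole second after the job is handed in: The gripper's fingers hold the cap still (squeeze over 1 N, slower than 30 mm/s) and level within 17 degrees, touching nothing of the bottle, its centre within 40 mm of the bottle's axis and 45 to 207 mm higher than when locked; power and tare keys up, jar upright (z of cap_center in the frame of bottle_mouth between 0.038 and 0.2 m and horizontal distance between cap_center and bottle_mouth below 0.04 m and angle between cap_center's own z axis and vertical below 0.3 rad and contact force between the fingers and cap above 1 N and contact force between cap and bottle below 0.1 N and linear speed of cap below 0.03 m/s and value of joint each of power, tare below 0.002 m and angle between jar's own z axis and vertical below 0.1 rad); the arm keeps its last pose, push and grip.
It fails at once if the unit key is pressed (value of joint unit above 0.003 m).
It fails at once if the jar is shifted by 20 mm or tipped (distance of jar from where it was at the start of the episode above 0.02 m or angle between jar's own z axis and vertical above 0.25 rad).
It fails at once if the crock, funnel or tin box is shifted by 20 mm or tipped (distance of any of crock, funnel, tin from where it was at the start of the episode above 0.02 m or angle between any of crock, funnel, tin's own z axis and vertical above 0.25 rad).
It also fails if it takes over 61 s, if anything falls off the work surface, if the arm or the gripper's body presses on something with over 40 N, if the wrist force passes 120 N, or if a joint passes its speed limit or range.

### The arm

A 6-joint arm with a two-finger parallel gripper is mounted at the origin on the work surface. World frame = base frame: x ahead of the robot, y to its left, z up, the work surface at z = 0. Lengths are in m, angles in rad, forces in N, time in s.
With the tool pointing down it reaches from about 0.3 to 0.775 m from the base axis. Payload 14.6 kg.
Tool frame: the origin (TCP) lies midway between the tips of the shut fingers; the grasp point (between the pads) lies 19 mm behind it; z points along the fingers, y is the direction in which the jaws open and shut (so a half turn about z gives the same grasp; the last joint's range is limited). The gripper opens to 94 mm and grips with 3 to 60 N. Pads are 16 mm wide; open, the fingers measure 119 mm over their backs; the gripper's body (75 mm by 177 mm) begins 78 mm behind the grasp point.
Start: joints at [-0.067, 0.3, 1.521, -0, 1.321, -0.067], TCP at [0.55, -0, 0.205] pointing down, gripper open.
Joint ranges: [-3.03, 3.03], [-0.79, 2.21], [0.23, 2.52], [-1.04, 4.18], [0, 3.07], [-2.55, 2.55]. Speed limits (rad/s): [2.22, 2.22, 2.57, 3.14, 3.14, 3.14].

### API

Orientations are given as a 3x3 rotation matrix whose columns are the frame's x, y, z axes.
In Python, from rig import arm gives the robot as it stands.
- The arm moves only by the tool send_rows, never from a script. Its argument "targets" is one flat list of numbers, 6 for each row, row after row: the shift along the world's x, y, z in cm, then the turn, a rotation vector about the world's x, y, z in degrees. In form: [x, y, z, wx, wy, wz, x, y, z, wx, wy, wz, ...]. A call has 1 to 20 rows; each row shifts and turns the commanded pose from where the row before left it; what a row does not reach is not made up. A row lasts 1/8 s, in which the tool goes at most 62.5 mm and 10.7 degrees, less where a joint would pass 70% of its speed; a pose out of reach is approached as far as the arm can. A call with a gripper value outside its range is refused whole. "grip" is the opening, from -1 (shut) to 1 (fully open), set as the call begins (left out, the last holds). The fingers move at their own pace and stop on an object; the grip force is fixed at half the most. Time passes only in rows, so rows that do not move let the fingers close. It gives the time, the measured TCP pose, the force and the opening at its end, in the units of the state.
- arm.sense(): the state, without advancing time (a new reading comes with each control period).
- arm.read_camera(name): name is "scene" or "side" or "wrist"; returns the picture (400x640x3 uint8, blue, green, red); there is no depth.
- arm.get_calibration(name): a dict with "vertical_fov" (degrees; the focal length in pixels is half the picture's height over the tangent of half this angle, whatever the lens; pixels are square), "cx", "cy" (the principal point, pixels), "R" (3x3) and "t" (3): a world point X has camera coordinates R X + t. Camera axes: x right, y down, z forward; pixel columns grow to the right and rows downward; lengths in m; the calibration is good to about 2 mm. A picture is of the moment at which its call begins: read the wrist's pose just before it. get_calibration takes no time and is no camera call; for the wrist camera it gives the pose at the moment of the call.
- arm.sign_off(): hands the job in, once; it reports no verdict.
The state is a dict: "clock": time; "joints": joint angles; "qvel": joint speeds; "tau": joint torques, N m; "tcp_pos": TCP position; "ee_rot": TCP orientation; "wrist_force": force on the tool from outside, world axes, zero at the start; "ft_torque": the same for the moment, N m; "gripper_width": finger opening in m.
Only numpy, scipy, OpenCV 4.12 (cv2) and the standard library are available. Lean on these libraries where they do the work, as an engineer would, in place of code of your own. Each camera call takes 0.05 s, during which the arm holds its last target.

## Working session

There is one attempt and no reset: what is moved stays moved. The work goes in short steps, Python scripts to look and compute and a tool call to move; the robot and the scene stay as the last step left them, time stands still between calls to the robot, and variables do not carry over. Pictures are saved under pics/ and viewed, and the job is handed in when it is done.

Besides the shell and the picture viewer there is one more tool, called as name(argument=value, ...) on one line, values as JSON. send_rows: Moves the arm, as the interface text tells. Its arguments: {"type":"object","properties":{"targets":{"type":"array","items":{"type":"number"}},"grip":{"type":"number"}},"required":["targets"]}

```bash
mkdir -p pics; ls
cat > h.py <<'E'
import numpy as np, cv2
from rig import arm
def snap(n,f):
    c=arm.get_calibration(n); im=np.array(arm.read_camera(n)); cv2.imwrite('pics/'+f,im); 
    import pickle; pickle.dump((c,im),open('pics/'+f+'.pkl','wb')); return c,im
def load(f):
    import pickle; return pickle.load(open('pics/'+f+'.pkl','rb'))
def ray(c,u,v):
    f=200/np.tan(np.radians(c['vertical_fov'])/2)
    R=np.array(c['R']);t=np.array(c['t'])
    return -R.T@t, R.T@np.array([(u-c['cx'])/f,(v-c['cy'])/f,1])
def atz(c,u,v,z):
    o,d=ray(c,u,v); return o+d*(z-o[2])/d[2]
def proj(c,X):
    f=200/np.tan(np.radians(c['vertical_fov'])/2)
    p=np.array(c['R'])@np.array(X)+np.array(c['t']); return p[0]/p[2]*f+c['cx'],p[1]/p[2]*f+c['cy']
def crop(im,x0,y0,x1,y1,k,f):
    cv2.imwrite('pics/'+f,cv2.resize(im[y0:y1,x0:x1],None,fx=k,fy=k,interpolation=cv2.INTER_CUBIC))
E
python3 - <<'E'
from h import *
for n in ['scene','side','wrist']:
    c,im=snap(n,n+'0.png'); print(n,c)
print(arm.sense())
E
```

```text
pics
scene {'vertical_fov': 51.596241755182916, 'cx': 324.80634654514773, 'cy': 198.01476414570106, 'R': array([[ 0.65398296,  0.75648426,  0.00615265],
       [ 0.48367632, -0.41185846, -0.77228869],
       [-0.58169022,  0.50803953, -0.63524194]]), 't': array([-0.40932797, -0.17912998,  1.59658353])}
side {'vertical_fov': 53.090047210716186, 'cx': 319.3043698135735, 'cy': 203.13824596986754, 'R': array([[ 0.81208906, -0.58352528, -0.00309803],
       [-0.39401124, -0.54441182, -0.7405207 ],
       [ 0.43042595,  0.60258942, -0.67202641]]), 't': array([-0.51311814,  0.33626382,  1.13373799])}
wrist {'vertical_fov': 63.23432525152661, 'cx': 324.19851521138474, 'cy': 202.12218999266753, 'R': array([[ 9.99999993e-01, -1.14128392e-04,  3.66567922e-06],
       [-1.11332742e-04, -9.67365937e-01,  2.53383369e-01],
       [-2.53721833e-05, -2.53383368e-01, -9.67365943e-01]]), 't': array([-0.55048246, -0.02650839,  0.3895309 ])}
{'clock': 0.15, 'joints': array([-6.66263992e-02,  3.00372327e-01,  1.52142120e+00,  2.55671565e-05,
        1.32069900e+00, -6.65873123e-02]), 'qvel': array([-0.00052569, -0.00138092, -0.00247019,  0.00028841, -0.00115937,
        0.00091792]), 'tau': array([-2.50185103e-04, -5.31960297e+01, -3.52822959e+01,  7.07691838e-02,
        2.35654798e-02, -3.66386917e-05]), 'tcp_pos': array([5.49806378e-01, 2.18544754e-06, 2.05008145e-01]), 'ee_rot': array([[ 4.54638108e-05,  9.99999597e-01, -8.96228123e-04],
       [ 9.99999995e-01, -4.53879830e-05,  8.46277693e-05],
       [ 8.45870572e-05, -8.96231966e-04, -9.99999595e-01]]), 'wrist_force': array([-0.21077995,  0.49025307, -0.35852444]), 'ft_torque': array([0.04093905, 0.03138856, 0.02191978]), 'gripper_width': 0.09396477787033154}
```

View pics/scene0.png

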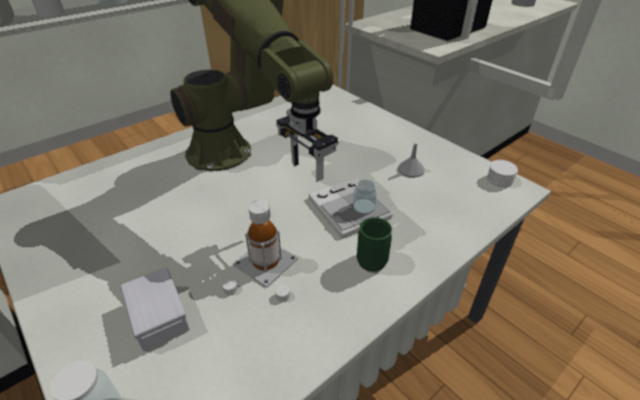

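View pics/side0.png

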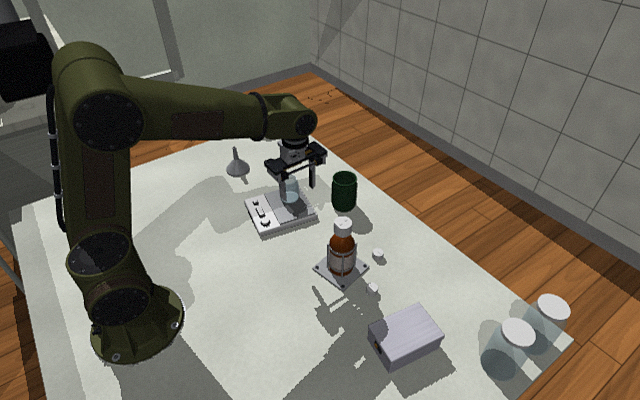

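View pics/wrist0.png

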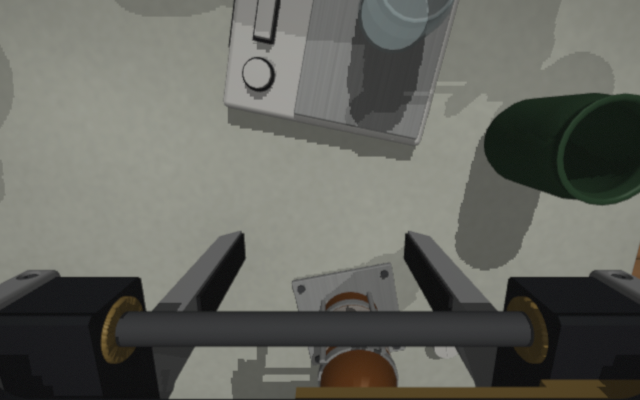

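Run:
```python
from h import *
c,im=load('scene0.png'); crop(im,220,170,400,300,4,'s1.png')
c2,im2=load('side0.png'); crop(im2,230,160,400,300,4,'d1.png')
c3,im3=load('wrist0.png'); crop(im3,210,0,410,110,4,'w1.png')
print(atz(c3,258,74,.035),atz(c3,265,20,.035))
print(atz(c,260,206,.206),atz(c2,342,221,.206))
```

```text
[0.48395361 0.11484052 0.035     ] [0.4932545  0.16376644 0.035     ]
[ 0.58620374 -0.18117617  0.206     ] [ 0.58390265 -0.17848243  0.206     ]
```

View pics/s1.png

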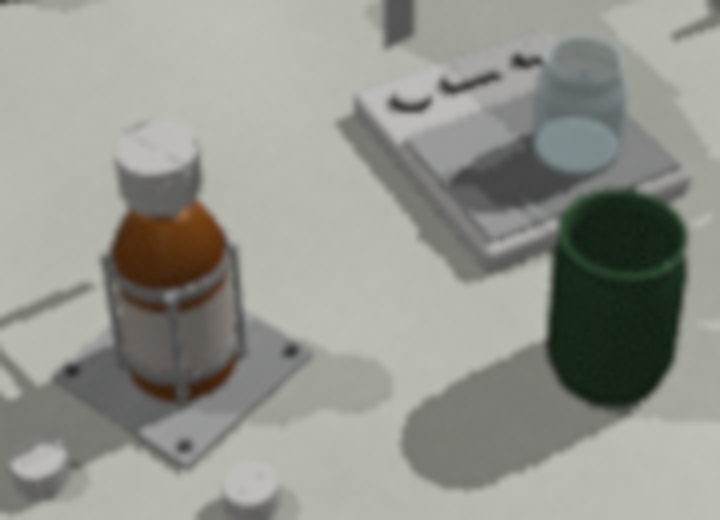

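View pics/d1.png

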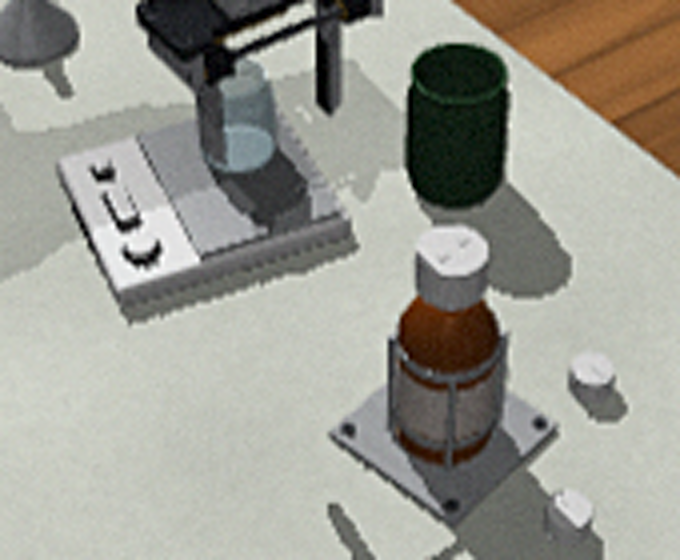

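View pics/w1.png

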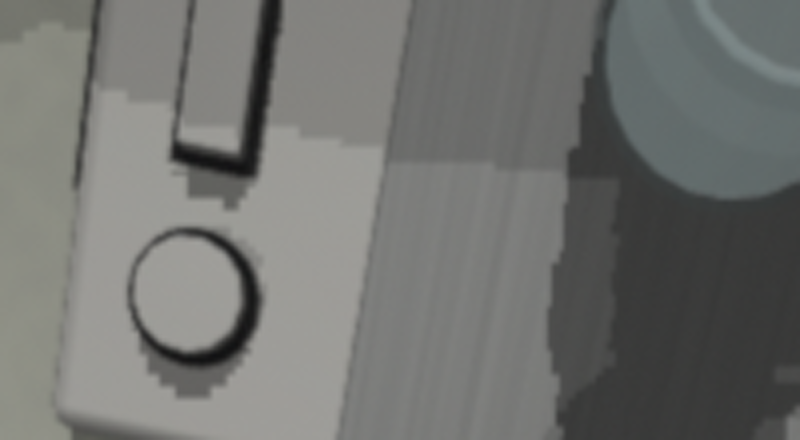

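Run:
```python
from h import *
c,im=load('scene0.png');c2,im2=load('side0.png');c3,im3=load('wrist0.png')
print('wrist power',atz(c3,257,72.8,.035))
for n,x,y in [('power',410,98),('tare',470,77),('unit',527,59)]: print('sc',n,atz(c,220+x/4,170+y/4,.035))
for n,x,y in [('power',140,245),('tare',121,206),('unit',102,168)]: print('sd',n,atz(c2,230+x/4,160+y/4,.035))
print('cap top',atz(c,220+160/4,170+145/4,.206),atz(c2,230+454/4,160+250/4,.206))
# key-edge direction wrist: left edge tare and plate edge
print(atz(c3,210+172/4,148/4,.035)-atz(c3,210+190/4,0,.035), atz(c3,210+340/4,435/4,.03)-atz(c3,210+412/4,0,.03))
print('foot corners', [atz(c2,230+x/4,160+y/4,.006)[:2] for x,y in [(330,433),(557,428),(450,520)]])
```

```text
wrist power [0.48300773 0.1159698  0.035     ]
sc power [0.49233717 0.10529627 0.035     ]
sc tare [0.50348194 0.1608302  0.035     ]
sc unit [0.5163434  0.21343007 0.035     ]
sd power [0.47912311 0.10847113 0.035     ]
sd tare [0.49005979 0.1609752  0.035     ]
sd unit [0.50092504 0.2151194  0.035     ]
cap top [ 0.58700438 -0.1817152   0.206     ] [ 0.58362303 -0.18572116  0.206     ]
[-0.00608241 -0.0321882   0.        ] [-0.01972593 -0.10112709  0.        ]
foot corners [array([ 0.50757676, -0.13610267]), array([ 0.65629502, -0.23735299]), array([ 0.53341169, -0.25663772])]
```

send_rows(targets=[-1,1.75,0,0,0,9.9,-1,1.75,0,0,0,9.9,-1,1.75,0,0,0,9.9,-1,1.75,0,0,0,9.9,-1,1.75,0,0,0,9.9,-1,1.75,0,0,0,9.9,-1,1.75,0,0,0,9.9,-1,1.75,0,0,0,9.7,0,0,0,0,0,0,0,0,0,0,0,0])

```text
clock: 1.4
tcp_pos: [0.4702, 0.1396, 0.2054]
ee_rot: [[-0.981, 0.194, -0.0], [0.194, 0.981, -0.0], [0.0, -0.0, -1.0]]
wrist_force: [0.1, 0.2, -0.8]
gripper_width: 0.0938
```

Run:
```python
from h import *
c,im=snap('wrist','wrist1.png'); s=arm.sense(); print(s['joints'],s['tcp_pos'],s['ee_rot'],s['wrist_force'],s['clock'])
```

```text
[ 2.13700330e-01  1.67216203e-01  1.68473671e+00 -1.13980342e-04
  1.28970138e+00 -1.16184369e+00] [0.47028401 0.13947979 0.20538767] [[-9.81004884e-01  1.93983031e-01 -3.70187995e-05]
 [ 1.93983034e-01  9.81004877e-01 -1.20089418e-04]
 [ 1.30203135e-05 -1.24989325e-04 -9.99999992e-01]] [-0.18738232  0.56566238  0.45989903] 1.45
```

View pics/wrist1.png

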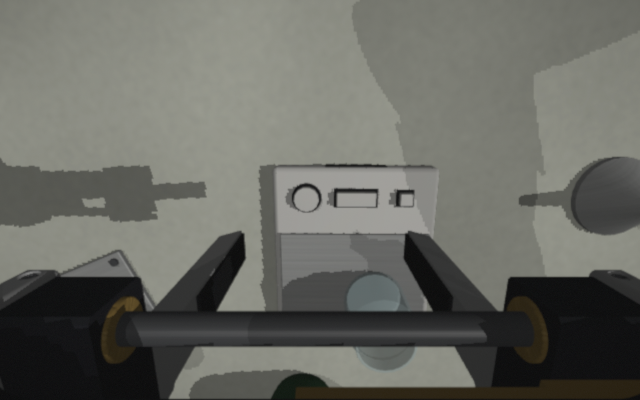

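Run:
```python
from h import *
c,im=load('wrist1.png'); crop(im,265,160,445,240,4,'w2.png')
P=[atz(c,u,v,.035) for u,v in [(307,198),(356,198),(405,198)]]
print(P, np.linalg.norm(P[1]-P[0]),np.linalg.norm(P[2]-P[1]))
```

```text
[array([0.4804002 , 0.11783502, 0.035     ]), array([0.49093742, 0.17104309, 0.035     ]), array([0.5014744 , 0.22424995, 0.035     ])] 0.05424142610502778 0.05424018227995272
```

View pics/w2.png

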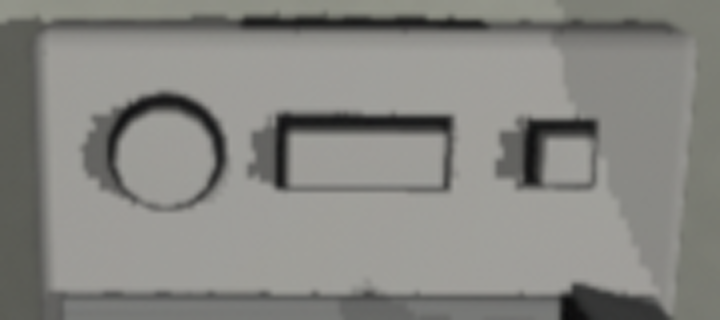

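Run:
```python
from h import *
c,im=load('wrist1.png')
for u,v in [(306.5,198.2),(357,199.2),(407.2,199.8)]: print(atz(c,u,v,.035))
# check: where do the open finger tips project in the first side/scene images
T=np.array([0.5498,0,0.205])
for f in ['side0.png','scene0.png']:
    cc,i=load(f)
    print(f,[np.round(proj(cc,T+np.array([s*.047,0,0])),1) for s in (-1,1)])
cc,i=load('side0.png'); crop(i,240,100,360,230,5,'d2.png')
```

```text
[0.48051591 0.11724464 0.035     ]
[0.49250346 0.17189725 0.035     ]
[0.50399062 0.22637033 0.035     ]
side0.png [array([284.5, 198.6]), array([310. , 186.9])]
scene0.png [array([296.9, 164.8]), array([318.2, 180. ])]
```

View pics/d2.png

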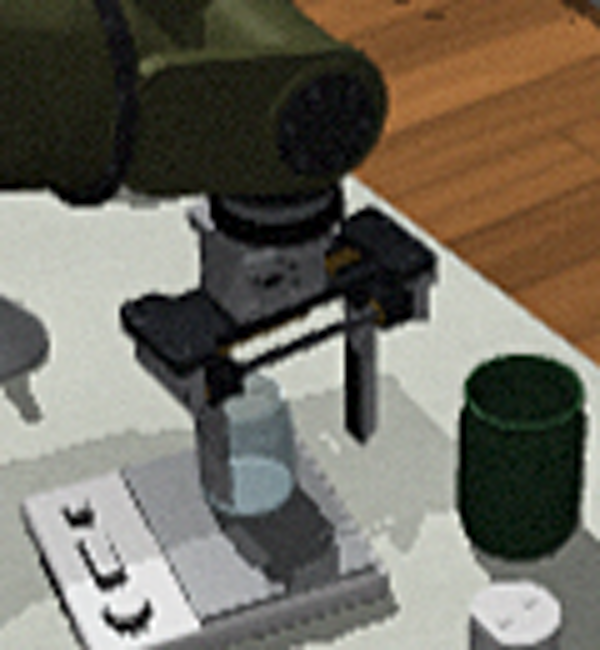

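Run:
```python
from h import *
cc,i=load('side0.png'); k=8
x0,y0=240,190
I=cv2.resize(i[y0:240,x0:330],None,fx=k,fy=k,interpolation=cv2.INTER_CUBIC)
d=np.array([.21,.978,0]);e=np.array([.978,-.21,0])
def poly(P,col):
    p=np.array([[(a-x0+.5)*k,(b-y0+.5)*k] for a,b in [proj(cc,q) for q in P]]).astype(int); cv2.polylines(I,[p],True,col,1)
a=np.linspace(0,6.28,30)
poly([np.array([.4805,.1172,.035])+.014*(np.cos(t)*d+np.sin(t)*e) for t in a],(0,0,255))
poly([np.array([.4925,.1719,.035])+.022*s*d+.008*r*e for s,r in [(1,1),(1,-1),(-1,-1),(-1,1)]],(0,255,0))
cv2.imwrite('pics/d3.png',I)
```

```text
(no output)
```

View pics/d3.png

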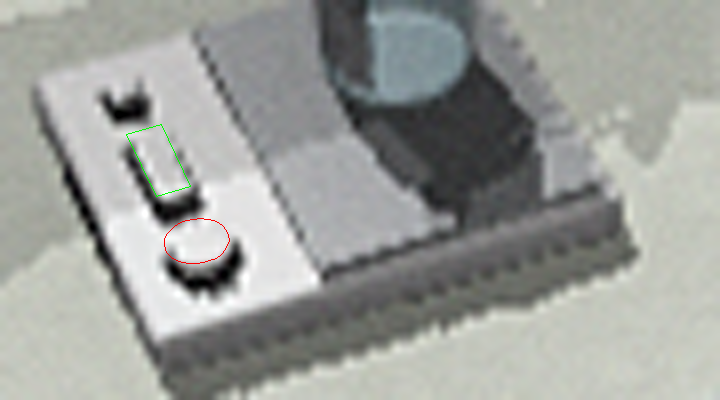

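send_rows(targets=[0.6,-1.2,0,0,0,0,0.5,-1.2,0,0,0,0,0,0,-3,0,0,0,0,0,-4,0,0,0,0,0,-4,0,0,0,0,0,-3,0,0,0,0,0,-1.0,0,0,0,0,0,0,0,0,0], grip=-1)

```text
clock: 2.45
tcp_pos: [0.4813, 0.1155, 0.0556]
ee_rot: [[-0.981, 0.191, -0.0], [0.191, 0.981, -0.0], [0.0, -0.0, -1.0]]
wrist_force: [0.3, 0.5, 1.2]
gripper_width: 0.0175
```

Run:
```python
from h import *
c,im=snap('side','side2.png'); crop(im,220,120,340,250,5,'d4.png')
c,im=snap('wrist','wrist2.png'); crop(im,220,130,420,280,4,'w4.png')
```

```text
(no output)
```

View pics/d4.png

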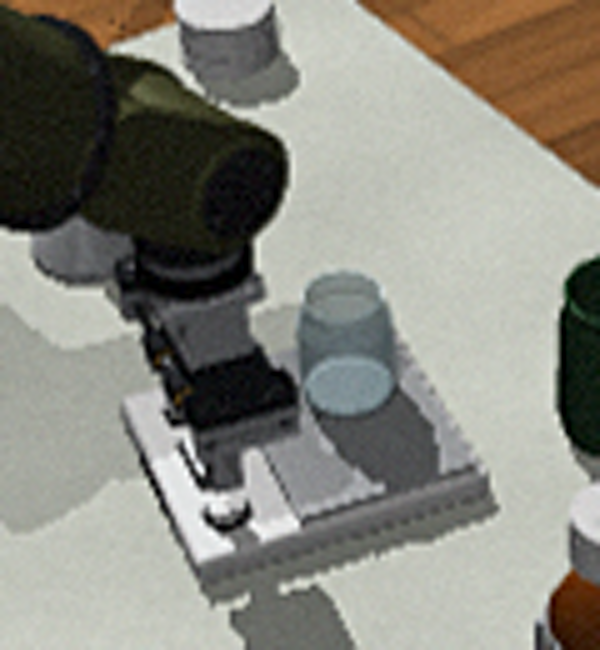

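View pics/w4.png

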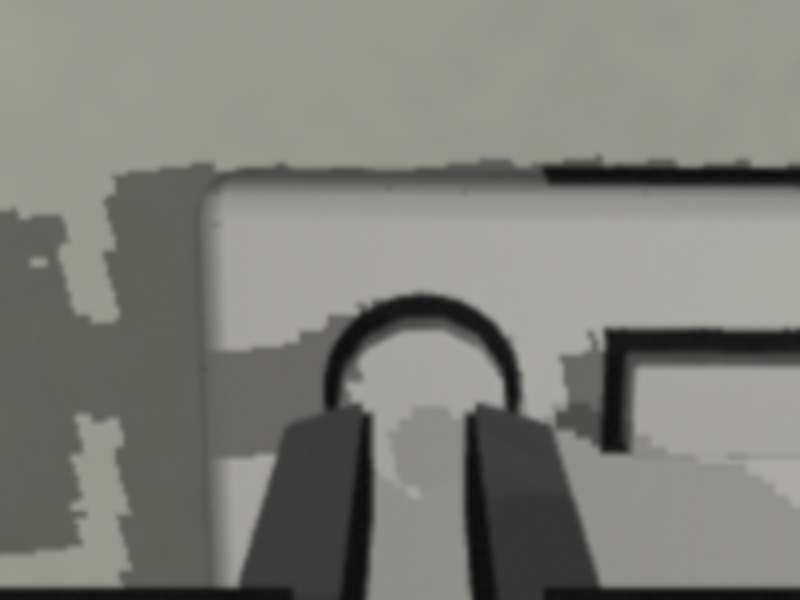

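send_rows(targets=[0,0,0,0,0,0,0,0,0,0,0,0,0,0,-1,0,0,0,0,0,-0.7,0,0,0,0,0,-0.5,0,0,0,0,0,-0.5,0,0,0,0,0,0,0,0,0,0,0,0,0,0,0], grip=-1)

```text
clock: 3.55
tcp_pos: [0.4808, 0.116, 0.029]
ee_rot: [[-0.982, 0.191, -0.001], [0.191, 0.982, -0.0], [0.0, -0.0, -1.0]]
wrist_force: [-7.1, -1.7, 15.4]
gripper_width: 0.0003
```

send_rows(targets=[0,0,1,0,0,0,0,0,1.4,0,0,0,0.5,2.7,0,0,0,0,0.6,2.7,0,0,0,0,0,0,0,0,0,0])

```text
clock: 4.18
tcp_pos: [0.4922, 0.1711, 0.0529]
ee_rot: [[-0.982, 0.189, 0.001], [0.189, 0.982, 0.0], [-0.001, 0.0, -1.0]]
wrist_force: [-0.9, 0.8, -0.2]
gripper_width: 0.0006
```

Run:
```python
from h import *
c,im=snap('wrist','wrist3.png'); crop(im,220,130,420,280,4,'w5.png')
```

```text
(no output)
```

View pics/w5.png

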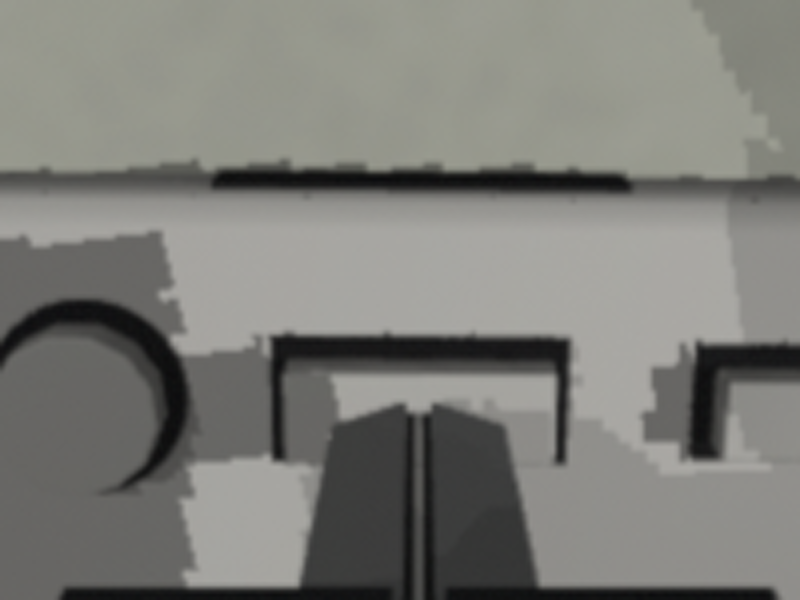

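send_rows(targets=[0,0,-1,0,0,0,0,0,-0.5,0,0,0,0,0,-0.5,0,0,0,0,0,-0.5,0,0,0,0,0,0,0,0,0,0,0,0,0,0,0])

```text
clock: 4.97
tcp_pos: [0.492, 0.1696, 0.0288]
ee_rot: [[-0.982, 0.191, 0.0], [0.191, 0.982, -0.001], [-0.0, -0.001, -1.0]]
wrist_force: [-10.4, -6.5, 24.6]
gripper_width: 0.0006
```

send_rows(targets=[0,0,3,0,0,0,0,0,5,0,0,0,0,0,5,0,0,0,0,0,5,0,0,0,0,0,5,0,0,0,0,0,3,0,0,0,1,-3.5,0,0,0,-9,1,-3.5,0,0,0,-9,1,-3.5,0,0,0,-9,1,-3.5,0,0,0,-9,1,-3.5,0,0,0,-9,1,-3.5,0,0,0,-9,1,-3.5,0,0,0,-9,1,-3.5,0,0,0,-9,1,-3.5,0,0,0,-9,0.3,-3.5,0,0,0,-9,0,0,0,0,0,0,0,0,0,0,0,0], grip=1)

```text
clock: 7.22
tcp_pos: [0.585, -0.1795, 0.2872]
ee_rot: [[0.189, 0.982, -0.0], [0.982, -0.189, 0.0], [0.0, -0.0, -1.0]]
wrist_force: [-0.2, 0.8, -0.5]
gripper_width: 0.0937
```

Run:
```python
from h import *
c,im=snap('wrist','wrist4.png'); print(arm.sense()['joints'],arm.sense()['tcp_pos'])
print([proj(c,[.585,-.183,z]) for z in (.206,0)])
c,im=snap('side','side4.png'); crop(im,220,120,420,320,4,'d5.png')
```

```text
[-3.57199442e-01  3.98644586e-01  1.20164733e+00  1.47695877e-04
  1.54125074e+00 -1.67480405e-01] [ 0.58503321 -0.17923109  0.28742305]
[(np.float64(323.97944897370445), np.float64(212.00393620957777)), (np.float64(323.9548430937908), np.float64(171.78859770824508))]
```

View pics/wrist4.png

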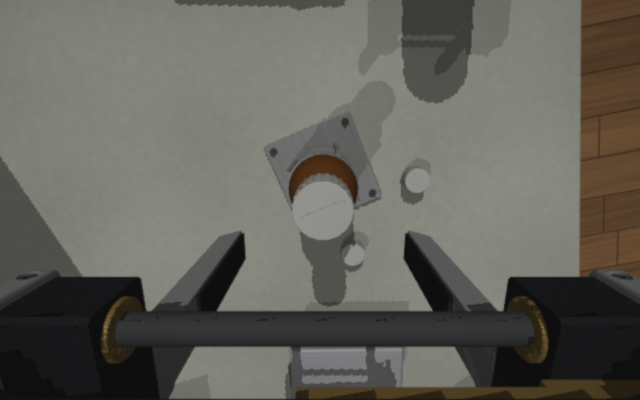

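View pics/d5.png

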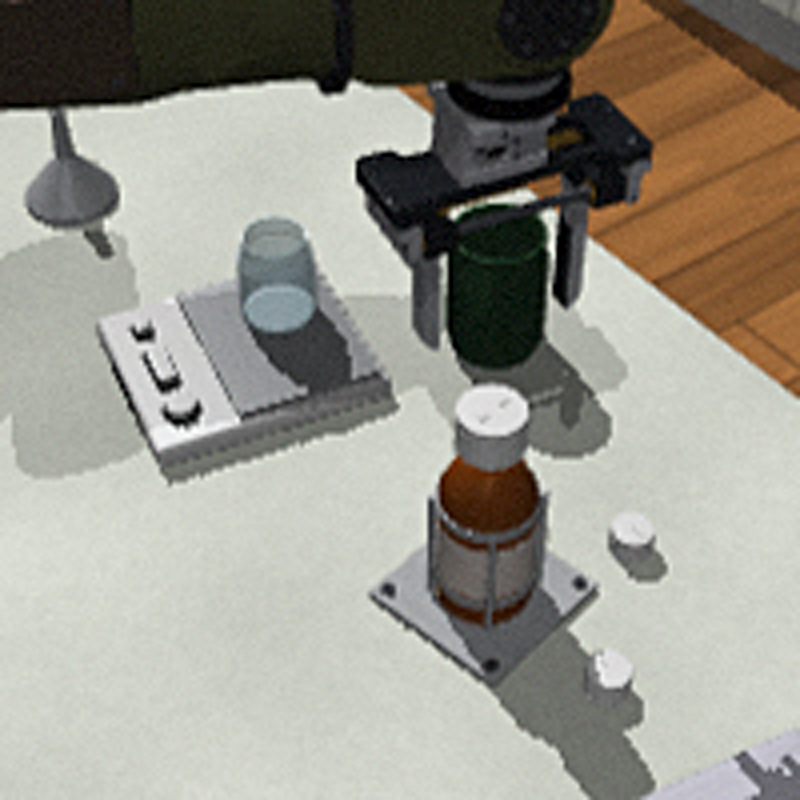

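Run:
```python
from h import *
c,im=load('wrist4.png'); crop(im,280,160,370,250,6,'w6.png')
for v in (209,210): print(atz(c,323.5,v,.206))
```

```text
[ 0.58510098 -0.18036987  0.206     ]
[ 0.58493704 -0.18121888  0.206     ]
```

View pics/w6.png

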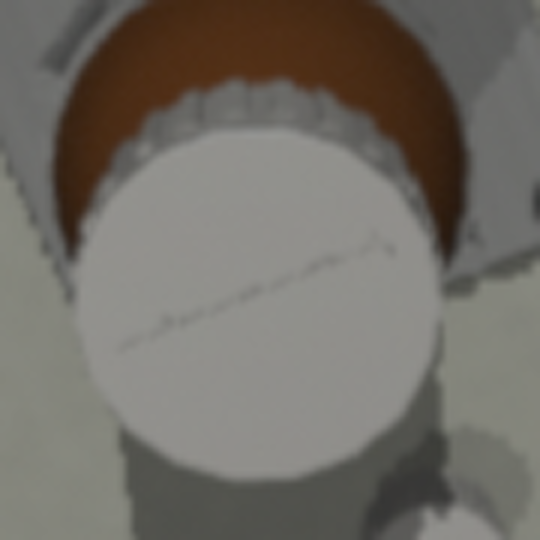

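send_rows(targets=[0,-0.2,-3,0,0,0,0,0,-4,0,0,0,0,0,-3,0,0,0,0,0,-1.8,0,0,0,0,0,0,0,0,0])

```text
clock: 7.95
tcp_pos: [0.5848, -0.1815, 0.1689]
ee_rot: [[0.19, 0.982, -0.001], [0.982, -0.19, 0.0], [0.0, -0.001, -1.0]]
wrist_force: [1.1, 0.1, 0.5]
gripper_width: 0.0942
```

Run:
```python
from h import *
c,im=snap('wrist','wrist5.png'); crop(im,200,120,450,300,3,'w7.png')
c,im=snap('side','side5.png'); crop(im,270,160,400,290,5,'d6.png')
```

```text
(no output)
```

View pics/w7.png

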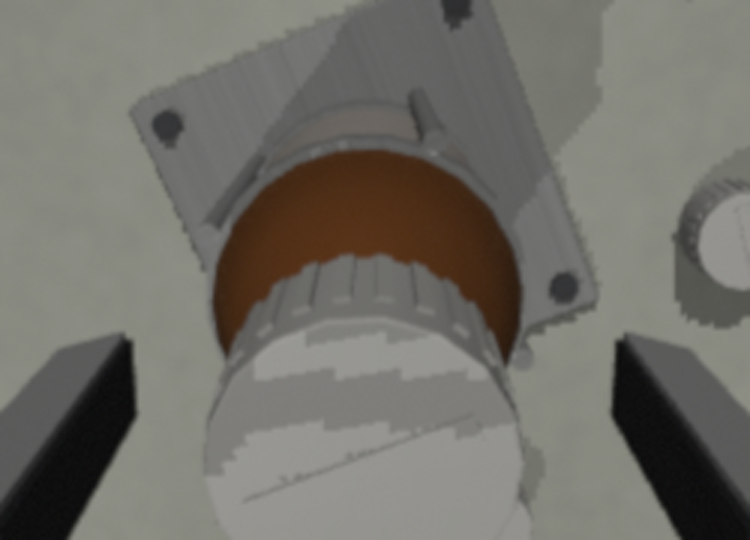

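View pics/d6.png

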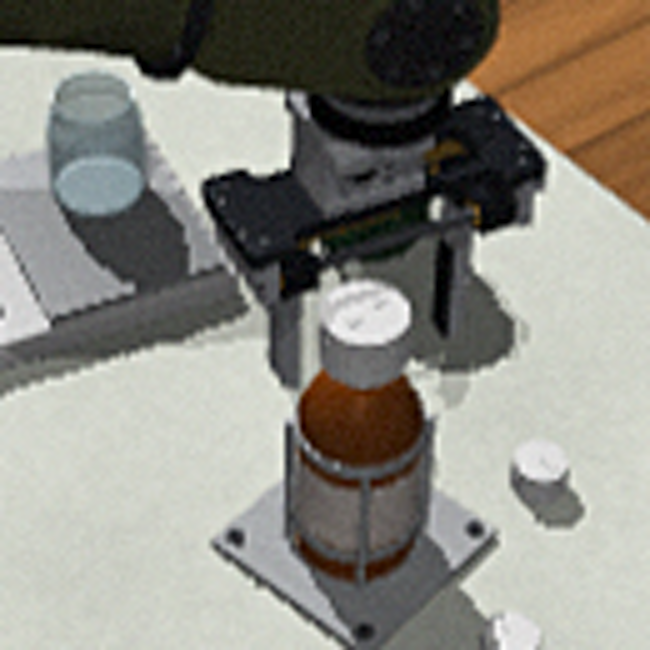

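send_rows(targets=[-0.1,0,0,0,0,0,0,0,0,0,0,0,0,0,0,0,0,0,0,0,0,0,0,0,0,0,0,0,0,0,0,0,0,0,0,0,0,0,0,0,0,0], grip=-1)

```text
clock: 8.93
tcp_pos: [0.5833, -0.1819, 0.1694]
ee_rot: [[0.191, 0.982, -0.002], [0.982, -0.191, 0.001], [0.0, -0.002, -1.0]]
wrist_force: [-5.1, 1.4, 2.2]
gripper_width: 0.0522
```

send_rows(targets=[-0.1,0,-0.2,0,0,0,0,0,-0.2,0,0,0,0,0,-0.2,0,0,0,0,0,0,0,0,0,0,0,0,0,0,0])

```text
clock: 9.55
tcp_pos: [0.5834, -0.182, 0.1652]
ee_rot: [[0.191, 0.982, 0.002], [0.982, -0.191, -0.001], [-0.0, 0.002, -1.0]]
wrist_force: [-3.9, 2.1, 13.4]
gripper_width: 0.0522
```

Run:
```python
from h import *
c,im=snap('wrist','wrist6.png'); crop(im,200,120,450,300,3,'w8.png')
s=arm.sense(); print(s['tcp_pos'],s['wrist_force'])
c,im=snap('side','side6.png'); crop(im,270,160,400,290,5,'d7.png')
```

```text
[ 0.58341976 -0.18196027  0.16522759] [-4.1159248   2.22190211 11.88840798]
```

View pics/w8.png

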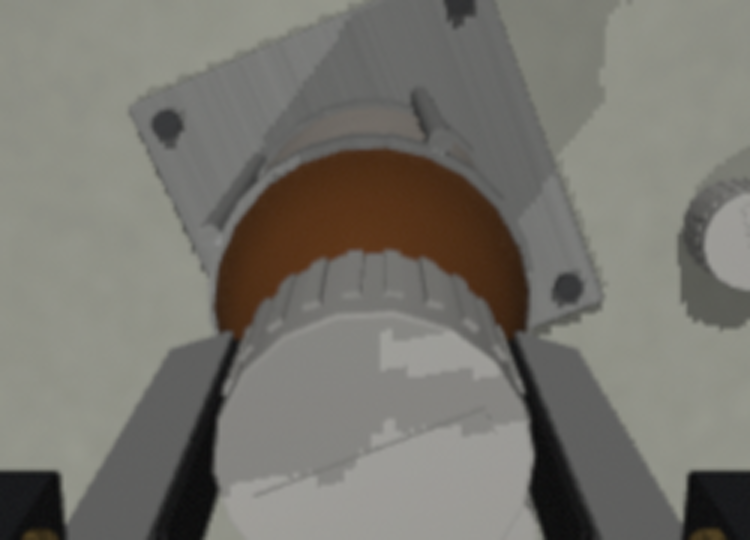

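View pics/d7.png

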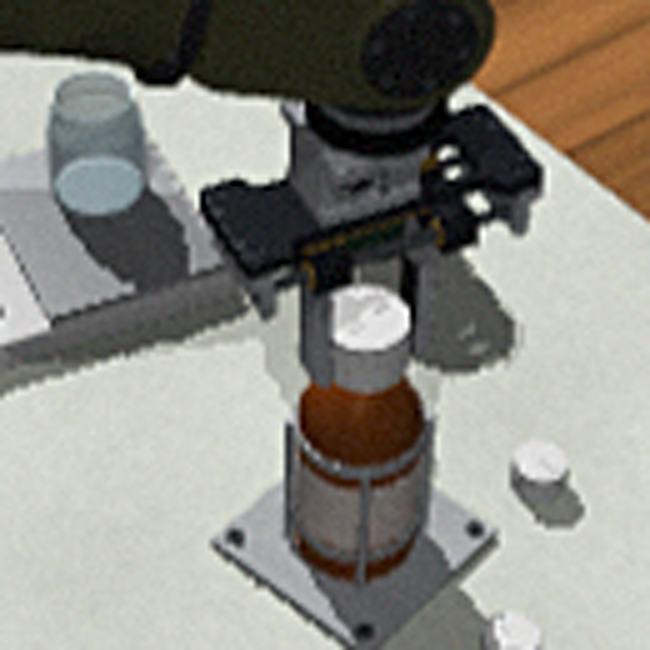

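send_rows(targets=[0,0,-0.2,0,0,0,0,0,0,0,0,0,0,0,0,0,0,0])

```text
clock: 10.02
tcp_pos: [0.5834, -0.182, 0.1634]
ee_rot: [[0.191, 0.982, 0.002], [0.982, -0.191, -0.001], [-0.0, 0.002, -1.0]]
wrist_force: [-4.7, 3.2, 13.7]
gripper_width: 0.0524
```

send_rows(targets=[0,0,0,0,0,5,0,0,0,0,0,6,0,0,0,0,0,6,0,0,0,0,0,6,0,0,0,0,0,6,0,0,0,0,0,6,0,0,0,0,0,0])

```text
clock: 10.9
tcp_pos: [0.5839, -0.1823, 0.1635]
ee_rot: [[-0.408, 0.913, 0.004], [0.913, 0.408, -0.001], [-0.003, 0.003, -1.0]]
wrist_force: [0.8, 1.6, 13.3]
gripper_width: 0.0519
```

Run:
```python
from h import *
c,im=snap('wrist','wrist7.png'); crop(im,200,120,450,300,3,'w9.png')
s=arm.sense(); print(s['tcp_pos'],s['wrist_force'],s['ft_torque'],s['joints'])
```

```text
[ 0.583952   -0.18227432  0.16353154] [-0.4068897  -0.27781532 11.91083202] [0.11642076 0.03983095 0.0616583 ] [-3.62445272e-01  4.69089361e-01  1.38753369e+00  5.62229328e-05
  1.28105602e+00 -7.81877009e-01]
```

View pics/w9.png

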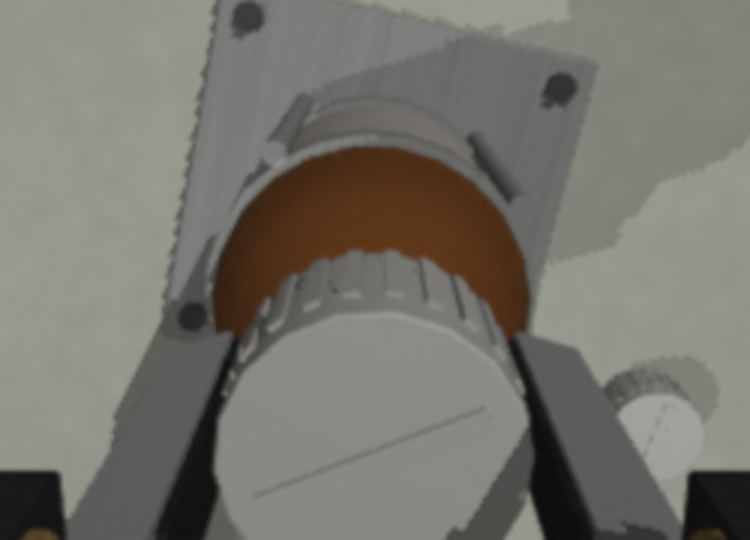

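send_rows(targets=[0,0,0,0,0,6,0,0,0,0,0,6,0,0,0,0,0,6,0,0,0,0,0,6,0,0,0,0,0,6,0,0,0,0,0,6,0,0,0,0,0,5,0,0,0,0,0,0,0,0,0,0,0,0])

```text
clock: 12.08
tcp_pos: [0.5839, -0.1822, 0.1635]
ee_rot: [[-0.906, 0.422, 0.004], [0.422, 0.906, -0.001], [-0.004, 0.0, -1.0]]
wrist_force: [-0.8, 0.6, 13.1]
gripper_width: 0.0519
```

Run:
```python
from h import *
c,im=snap('wrist','wrist8.png'); crop(im,200,120,450,300,3,'w10.png')
s=arm.sense(); print(s['tcp_pos'],s['wrist_force'],s['ft_torque'],s['joints'])
```

```text
[ 0.58394414 -0.18227469  0.16353401] [ 0.30750566 -0.11892101 12.70763557] [0.12264325 0.07252151 0.02442956] [-3.62461621e-01  4.69081105e-01  1.38753977e+00  8.26071814e-05
  1.28107689e+00 -1.49705895e+00]
```

View pics/w10.png

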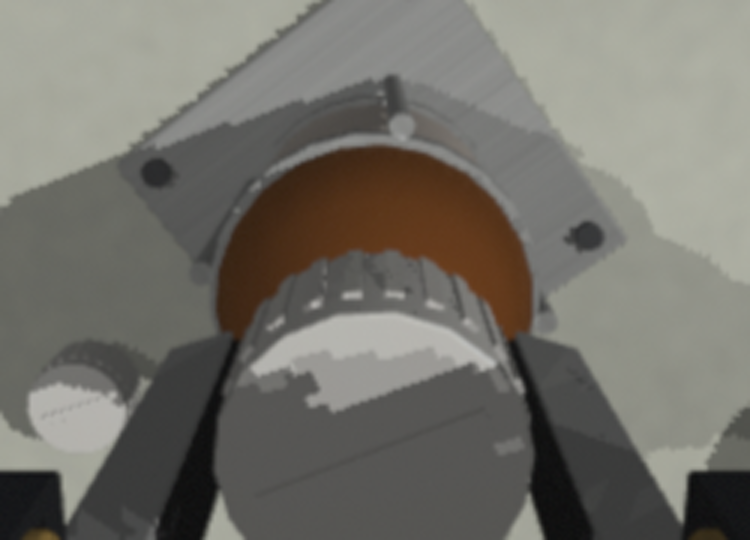

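send_rows(targets=[0,0,0.4,0,0,0,0,0,0.5,0,0,0,0,0,0.8,0,0,0,0,0,1.2,0,0,0,0,0,1.6,0,0,0,0,0,1.6,0,0,0,0,0,1.5,0,0,0,0,0,1.2,0,0,0,0,0,0.7,0,0,0,0,0,0,0,0,0,0,0,0,0,0,0,0,0,0,0,0,0])

```text
clock: 13.62
tcp_pos: [0.5829, -0.1819, 0.2559]
ee_rot: [[-0.906, 0.423, -0.001], [0.423, 0.906, 0.0], [0.001, -0.0, -1.0]]
wrist_force: [-0.6, -0.3, -0.7]
gripper_width: 0.0521
```

Run:
```python
from h import *
c,im=snap('wrist','wrist9.png'); crop(im,200,120,450,300,3,'w11.png')
c,im=snap('side','side9.png'); crop(im,220,120,420,300,4,'d9.png')
s=arm.sense(); print(s['tcp_pos'],s['wrist_force'],s['gripper_width'],s['qvel'].max(),s['clock'])
```

```text
[ 0.58291038 -0.18197577  0.25613395] [ 0.24939023  0.00599587 -0.04622669] 0.052223175411057435 0.0009925370465590356 13.725
```

View pics/w11.png

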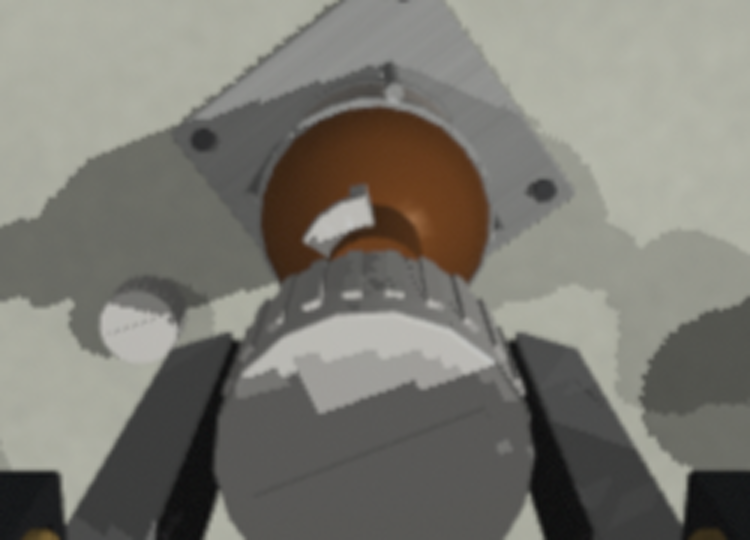

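View pics/d9.png

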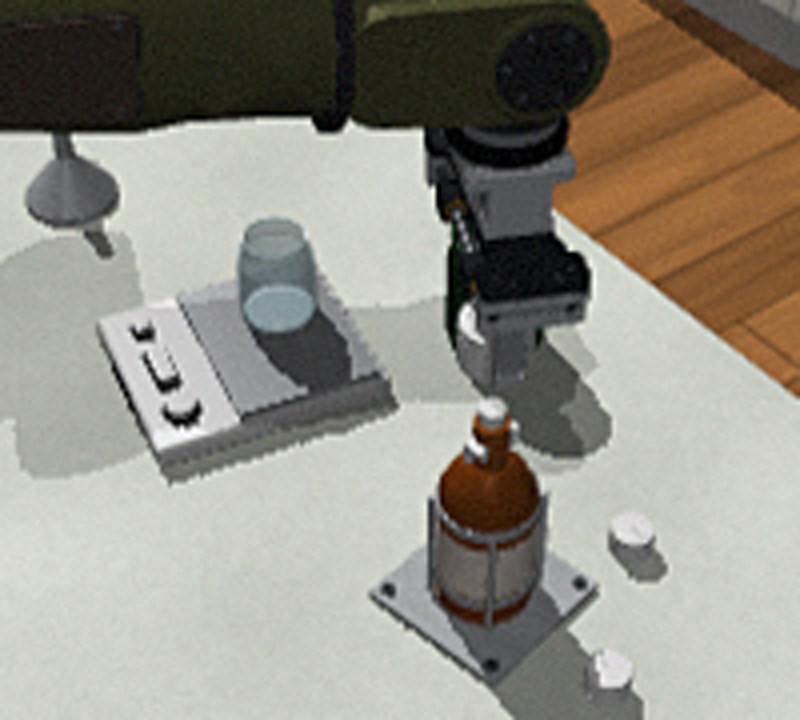

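The cap is off, level in the fingers about 87 mm higher than it sat, over the bare neck (seen at (490,410) in the crop). The jar and the other things stand as before. I am handing in.

```bash
python3 -c "
from rig import arm
print(arm.sign_off())"
```

```text
the job is handed in; nothing more can be done
None
```

The job is done and handed in at about 13.7 s; no verdict was reported.

- **Keys:** I pressed the power key, let it come up, then pressed the tare key. For each press I put the shut fingertips over the key and went about 6 mm down to the stop. Vertical force was about 15 N on power and 25 N on tare. The unit key was never approached. Of the three keys, power was nearest the bottle, tare in the middle and unit farthest.
- **Cap:** I gripped the bottle's cap, which is larger than the two loose ones on the table. I pushed it down 6.0 mm, and the vertical force of about 13 N fitted the spring. I then twisted it about 76° anticlockwise while it stayed pushed. The rib on its top kept its place relative to the fingers, so the cap did not slip.
- **Last checks:** The cap is level in the fingers (opening 52 mm), about 87 mm higher than it sat and over the bare neck. The arm was still and the wrist force near zero. The jar and funnel look unmoved in the side picture. The crock is mostly hidden behind the gripper there and the tin is outside that crop, so I did not check those two at the end, but nothing came near them.
- **Disagreements:**
  - My first key positions from the scene and side cameras were up to about 15 mm off the wrist camera's. I think I had read the dark key rims as the key tops. Projecting the wrist result back into the side picture matched to 1–2 mm.
  - My first 6 mm push command reached only 4.2 mm because the arm gave a little. A further 2 mm command brought it to 6.0 mm.

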